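Push the tumblers into the cup dock

TASK

Two upturned steel tumblers stand loose on the worktop. With the outside of your fingers, gently push each of them along the worktop into the wooden cup dock, one in each bay, until it rests against the back rail. Never reach round a tumbler to grip it, do not lift it or tip it over, leave everything else standing where it is, and finish with the hand clear.

Things in the scene. Friction and masses are not known exactly. Their poses are not given: they have to be found in the camera images.
- tumbler_a: one of two identical round brushed-steel tumblers, loose, standing upside down (closed end up): 68 mm across at the foot, slightly narrower above, 74 mm high, about 0.11 kg. Origin: centre of its underside, z axis up. It can go into either bay.
- tumbler_b: the other steel tumbler, identical to tumbler_a.
- dock: fixed dark wooden dock left of the tumblers, no floor: back rail 210 x 16 mm, 34 mm high; three fins 10 mm thick, 28 mm high, reach 50 mm out of the rail's front face and make two bays 90 mm wide, centres 100 mm apart. Origin: worktop level, on the rail's front face at the middle fin. x runs along the rail (about away from the robot), y into the rail (about left): push along +y.
- bay_near (a point): centre of the back of the bay nearer to the robot: on the rail's front face, at worktop height, midway between the fins; axes as the dock's. A tumbler that is home has its origin 34 mm from it towards -y of the dock.
- bay_far (a point): the same point of the bay farther from the robot.
- honey_jar: bystander: amber jar with a cork lid, 55 mm across, 81 mm high; origin at the centre of its underside.
- tamper: bystander: coffee tamper, steel foot 57 mm across and black handle, 82 mm high; origin at the centre of its underside.
- tablet_tub: bystander: lidded green tub, 57 mm across, 80 mm high; origin at the centre of its underside.
- mug: bystander: tall white mug, 79 mm across, 116 mm with its handle, 112 mm high; origin at the centre of its underside.
- milk_jug: bystander: steel milk jug behind the dock, 77 x 112 mm with handle, 84 mm high; origin at the centre of its underside.
- spice_jar: bystander: small glass spice jar with a light cap behind the dock, 39 mm across, 99 mm high; origin at the centre of its underside.
Mind the look-alikes: they are no part of the job. Leave any red look-alike of the tumbler_b alone.

How it is judged:
By the outcome, as a careful person would: the job done as asked, in the order asked, and still so for the second after the job is handed in, with the robot touching nothing.
It also fails if it takes over 69 s, if anything falls off the work surface, if the arm or the gripper's body presses on something with over 40 N, if the wrist force passes 120 N, or if a joint passes its speed limit or range.

ROBOT

A 6-joint arm with a two-finger parallel gripper is mounted at the origin on a cart in front of the work surface, level with it; the furniture and walls round the work are solid. World frame = base frame: x ahead of the robot, y to its left, z up, the work surface at z = 0. Lengths are in m, angles in rad, forces in N, time in s.
With the tool pointing down it reaches from about 0.35 to 0.95 m from the base axis. Payload 17.4 kg.
Tool frame: the origin (TCP) lies midway between the tips of the shut fingers; the grasp point (between the pads) lies 19 mm behind it (env.grip_point_offset is the distance from the TCP to the grasp point, in m); z points along the fingers, y is the line along which they close (so a half turn about z gives the same grasp; the last joint's range is limited). The gripper opens to 93 mm and grips with 3 to 60 N. Pads are 15 mm wide; open, the fingers measure 128 mm over their backs; the gripper's body (75 mm by 188 mm) begins 65 mm behind the grasp point.
Start: joints at [-1.31, 0.116, 1.442, -0, 1.584, -0.038], TCP at [0.199, -0.645, 0.219] pointing down, gripper open.
Joint ranges: [-2.83, 2.83], [-0.83, 2.19], [0.07, 2.5], [-1.14, 4.28], [0.01, 3], [-2.97, 2.97]. Speed limits (rad/s): [1.89, 1.89, 2.22, 3.14, 3.14, 3.14].

INTERFACE

Orientations are given as [roll, pitch, yaw] about the fixed x, y, z axes, in that order (R = Rz(yaw) Ry(pitch) Rx(roll)).
In Python, from cell import env gives the robot as it stands. The module is installed in compiled form; this text tells all that it offers.
- The arm moves only by the tool carry_out, never from a script. Its argument "series" is a list of rows, each a list of 7 numbers: the shift along the tool's x, y, z each as a share of 300 mm, from -1 to 1, then the turn, a rotation vector about the tool's x, y, z each as a share of 30 degrees, from -1 to 1, then the closure, from 0 (fully open) to 1 (shut). A call has 1 to 5 rows; each row is the pose to reach, as a shift and turn from the pose commanded when the call began, along the tool's axes at that moment; what a row does not reach only later rows make up. A row lasts 1/8 s, in which the tool goes at most 62.5 mm and 10.7 degrees, less where a joint would pass 70% of its speed; a pose out of reach is approached as far as the arm can. A call with a number of a shift or a turn outside -1 to 1 is refused whole. A call with a gripper value outside its range is refused whole. The fingers move at their own pace and stop on an object; "force" is the grip in N (left out, the last holds). Time passes only in rows, so rows that repeat a pose let the fingers close. It gives the time, the measured TCP pose, the force, the opening and the grip force at its end, in the units of the state.
- env.observe(): the state, without advancing time (a new reading comes with each control period).
- env.camera(name): name is "scene" or "top"; returns a dict with "frame" (420x560x3 uint8, blue, green, red), "vertical_fov" (degrees; the focal length in pixels is half the picture's height over the tangent of half this angle, whatever the lens; pixels are square), "cx", "cy" (the principal point, pixels), "T" (4x4, takes a point from camera to world coordinates). Camera axes: x right, y down, z forward; pixel columns grow to the right and rows downward; lengths in m; the calibration is good to about 2 mm. A picture is of the moment at which its call begins. There is no depth.
- env.sign_off(): hands the job in; it is judged then, once.
The state is a dict: "time_s": time; "q": joint angles; "dq": joint speeds; "joint_efforts": joint torques, N m; "position": TCP position; "tcp_rot": TCP orientation; "contact_force": force on the tool from outside, world axes, zero at the start; "moment": the same for the moment, N m; "grip_width": opening from 0.0 (shut) to 1.0 (fully open); "grip_force": force on a finger pad.
Only numpy, scipy, OpenCV 4.12 (cv2) and the standard library are available. Lean on these libraries where they do the work, as an engineer would, in place of code of your own. Each camera call takes 0.05 s, during which the arm holds its last target. There are 200 camera calls.

## Working session

There is one attempt and no reset: what is moved stays moved. The work goes in short steps, Python scripts to look and compute and a tool call to move; the robot and the scene stay as the last step left them, time stands still between calls to the robot, and variables do not carry over. Pictures are saved under pics/ and viewed, at most 10 in all, crops included, and the job is handed in when it is done.

Besides the shell and the picture viewer there is one more tool, called after "Call:" as name([rows], argument=value, ...), one row to a line, values as JSON. carry_out: Moves the arm, as the interface text tells. Shift numbers are shares of 300 mm and turn numbers shares of 30 degrees, none past 1 either way. Its arguments: {"type":"object","properties":{"series":{"type":"array","items":{"type":"array","items":{"type":"number","minimum":-1,"maximum":1}}},"force":{"type":"number"}},"required":["series"]}

```bash
mkdir -p pics
cat > h.py <<'E'
import numpy as np, cv2
from cell import env
def cam(n):
    c=env.camera(n); f=210/np.tan(np.radians(c["vertical_fov"])/2); return c,f
def ray(c,u,v,z=0.):
    f=210/np.tan(np.radians(c["vertical_fov"])/2);T=np.array(c["T"])
    d=T[:3,:3]@np.array([(u-c["cx"])/f,(v-c["cy"])/f,1]);o=T[:3,3]
    return o+d*(z-o[2])/d[2]
E
python3 - <<'E'
from h import *
for n in ("scene","top"):
    c,f=cam(n); cv2.imwrite(f"pics/{n}0.png",c["frame"]); print(n,f,c["cx"],c["cy"],np.round(c["T"],3).tolist())
s=env.observe();print(s)
E
```

```text
scene 450.2332790241573 279.19252420702594 204.75064703289033 [[-0.708, -0.419, 0.569, -0.005], [-0.707, 0.417, -0.572, 0.629], [0.003, -0.806, -0.591, 0.697], [0.0, 0.0, 0.0, 1.0]]
top 455.47223187175496 274.8731004580655 200.08117414018244 [[-0.004, -0.995, 0.102, 0.497], [-1.0, 0.004, 0.004, -0.02], [-0.004, -0.102, -0.995, 1.209], [0.0, 0.0, 0.0, 1.0]]
{'time_s': 0.1, 'q': array([-1.30978684e+00,  1.16414869e-01,  1.44215606e+00, -1.36790196e-05,
        1.58401377e+00, -3.77842831e-02]), 'dq': array([ 0.00106342,  0.00072078,  0.00078074,  0.00079218, -0.0004593 ,
        0.00010544]), 'joint_efforts': array([ 3.37999438e-03, -7.22884083e+01, -6.23863292e+01,  7.82094360e-02,
        2.27808428e-02, -7.56054351e-05]), 'position': array([ 0.1986508 , -0.64492452,  0.21802095]), 'tcp_rot': array([-3.14060079e+00, -2.38068312e-05,  2.98793583e-01]), 'contact_force': array([ 0.50079597, -0.44354521,  1.31134548]), 'moment': array([0.02880163, 0.01515184, 0.01187623]), 'grip_force': 0.0, 'grip_width': 1.0015048590732067}
```

View pics/top0.png

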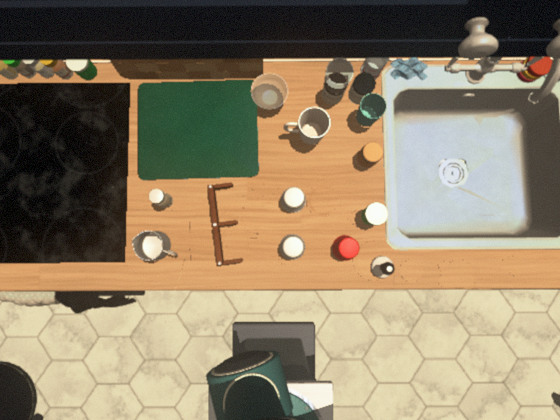

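View pics/scene0.png

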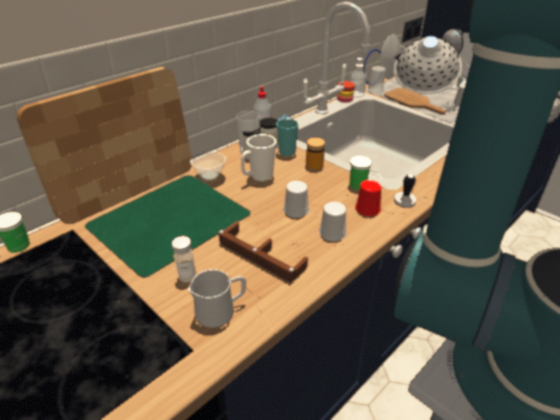

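Top view: the two white-grey tumblers are at about (293,198) and (292,246), the dock is at (215,225) with its rail on the left and fins pointing right, and the red look-alike is at (347,247). I'll enlarge this area.

Run:
```python
from h import *
a=cv2.imread("pics/top0.png")[170:280,195:395]
cv2.imwrite("pics/c1.png",cv2.resize(a,None,fx=4,fy=4,interpolation=cv2.INTER_CUBIC))
```

```text
(no output)
```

View pics/c1.png

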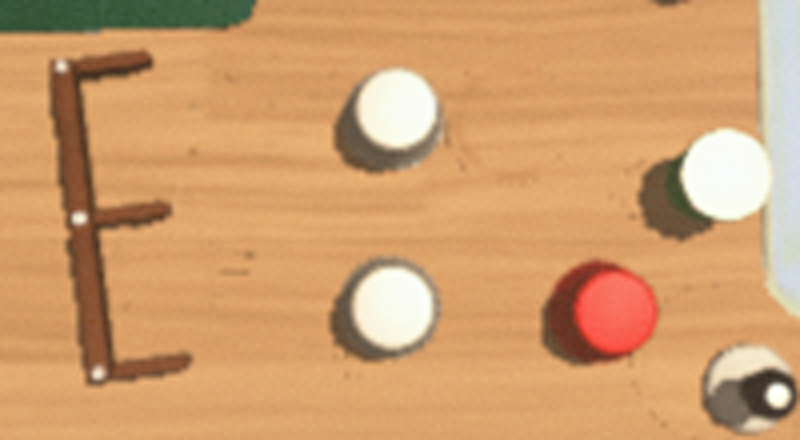

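Run:
```python
from h import *
c,f=cam("top")
P=dict(ta=(397,109,.074),tb=(393,307,.074),r1=(61,66,.034),r2=(79,217,.034),r3=(97,373,.034),f1=(150,59,.028),f2=(168,209,.028),f3=(188,360,.028),tub=(725,174,.08),red=(615,311,.074),tamp=(777,395,.082),taL=(355,109,.074),taR=(440,109,.074))
W={}
for k,(u,v,z) in P.items():
    W[k]=ray(c,(u+.5)/4-.5+195,(v+.5)/4-.5+170,z); print(k,np.round(W[k],4))
d=W["r1"]-W["r3"];print(np.linalg.norm(d), np.degrees(np.arctan2(d[1],d[0])))
for i in "123":
    d=W["f"+i]-W["r"+i];print(np.linalg.norm(d),np.degrees(np.arctan2(d[1],d[0])))
# scene check of dock end / tumblers
for n,(u,v,z) in dict(ta=(297,188,.074),tb=(334,209,.074),ta0=(296,211,0),tb0=(333,235,0)).items():
    s,_=cam("scene"); print(n,np.round(ray(s,u,v,z),3))
```

```text
ta [ 0.6213 -0.063   0.074 ]
tb [ 0.4979 -0.0595  0.074 ]
r1 [0.6547 0.1538 0.034 ]
r2 [0.5565 0.1411 0.034 ]
r3 [0.4567 0.1287 0.034 ]
f1 [0.6599 0.0965 0.028 ]
f2 [0.5617 0.0843 0.028 ]
f3 [0.4645 0.071  0.028 ]
tub [ 0.5791 -0.2659  0.08  ]
red [ 0.4949 -0.1969  0.074 ]
tamp [ 0.4434 -0.2936  0.082 ]
taL [ 0.6214 -0.0367  0.074 ]
taR [ 0.6211 -0.0899  0.074 ]
0.19964498682350248 7.227592751709754
0.057847164619391274 -84.85928533003029
0.057429659031677655 -84.72947682492504
0.05855424460519857 -82.25158231827062
ta [ 0.613 -0.054  0.074]
tb [ 0.493 -0.052  0.074]
ta0 [ 0.616 -0.057  0.   ]
tb0 [ 0.488 -0.05   0.   ]
```

Add to h.py:
```python
from scipy.spatial.transform import Rotation as R
def go(x,y,z,yaw):
    "remaining shift (shares) and yaw turn share to a tool-down pose"
    s=env.observe(); r=R.from_euler("xyz",s["tcp_rot"])
    t=R.from_euler("xyz",[np.pi,0,np.radians(yaw)])
    print("t",round(s["time_s"],2),"pos",np.round(s["position"],4),"F",np.round(s["contact_force"],1),
      "shift",np.round(r.inv().apply(np.array([x,y,z])-s["position"])/.3,3),"turn",np.round((r.inv()*t).as_rotvec()/np.radians(30),3))
```

```text
(no output)
```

Call:
carry_out([
  [0.71,-0.7,0,0,0,-1,1],
  [0.71,-0.7,0,0,0,-1,1],
  [0.71,-0.7,0,0,0,-1,1],
  [0.71,-0.7,0,0,0,-1,1],
  [0.71,-0.7,0,0,0,-1,1],
], force=10)

```text
time_s: 0.98
position: [0.3411, -0.3797, 0.2189]
tcp_rot: [3.141, -0.0, 0.823]
contact_force: [-0.0, -0.1, 0.1]
grip_width: 0.513
grip_force: 0.0
```

```bash
python3 -c "
from h import *
go(.483,-.118,.2,75.6)"
```

```text
t 0.97 pos [ 0.3411 -0.3797  0.2189] F [-0.  -0.1  0.1] shift [ 0.961 -0.246  0.063] turn [ 0.001  0.    -0.948]
```

Call:
carry_out([
  [0.96,-0.25,0.06,0,0,-0.95,1],
  [0.96,-0.25,0.06,0,0,-0.95,1],
  [0.96,-0.25,0.06,0,0,-0.95,1],
  [0.96,-0.25,0.06,0,0,-0.95,1],
  [0.96,-0.25,0.06,0,0,-0.95,1],
])

```text
time_s: 1.6
position: [0.4821, -0.1174, 0.2008]
tcp_rot: [3.141, -0.0, 1.321]
contact_force: [0.8, -0.1, 0.6]
grip_width: 0.009
grip_force: 0.0
```

Run:
```python
from h import *
go(.483,-.118,.03,75.6)
c,f=cam("scene"); cv2.imwrite("pics/s1.png",cv2.resize(c["frame"][80:340,180:480],None,fx=2,fy=2))
```

```text
t 1.6 pos [ 0.4821 -0.1174  0.2008] F [ 0.8 -0.1  0.6] shift [-0.001  0.003  0.569] turn [ 0.001 -0.     0.003]
```

View pics/s1.png

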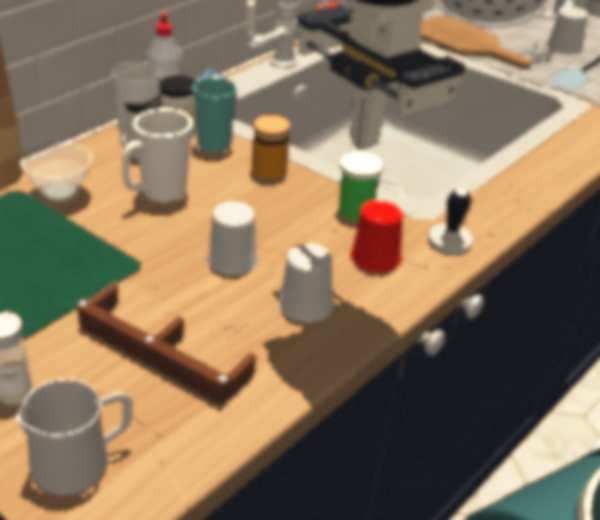

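The shut fingers hang above the gap between tumbler and red cup, as intended (fingers near (367,120) in the crop, and the tumblers at (232,240) and (306,283)). Next I'll go down.

Call:
carry_out([
  [0,0,0.2,0,0,0,1],
  [0,0,0.4,0,0,0,1],
  [0,0,0.5,0,0,0,1],
  [0,0,0.57,0,0,0,1],
  [0,0,0.57,0,0,0,1],
])

```text
time_s: 2.28
position: [0.4806, -0.1194, 0.0284]
tcp_rot: [-3.139, -0.0, 1.32]
contact_force: [-0.5, 0.5, -0.2]
grip_width: 0.004
grip_force: 0.0
```

Call:
carry_out([
  [0.02,0,0,0,0,0,1],
  [0.035,0,0,0,0,0,1],
  [0.05,0,0,0,0,0,1],
  [0.065,0,0,0,0,0,1],
  [0.08,0,0,0,0,0,1],
])

```text
time_s: 2.9
position: [0.4875, -0.096, 0.0297]
tcp_rot: [3.141, -0.0, 1.32]
contact_force: [0.3, -1.2, -0.5]
grip_width: 0.0
grip_force: 0.8
```

Run:
```python
from h import *
go(.483,-.118,.03,75.6)
c,f=cam("top"); cv2.imwrite("pics/t1.png",cv2.resize(c["frame"][170:280,195:395],None,fx=4,fy=4,interpolation=cv2.INTER_CUBIC))
```

```text
t 2.9 pos [ 0.4875 -0.096   0.0297] F [ 0.3 -1.2 -0.5] shift [-0.075  0.004 -0.001] turn [ 0.    -0.     0.001]
```

View pics/t1.png

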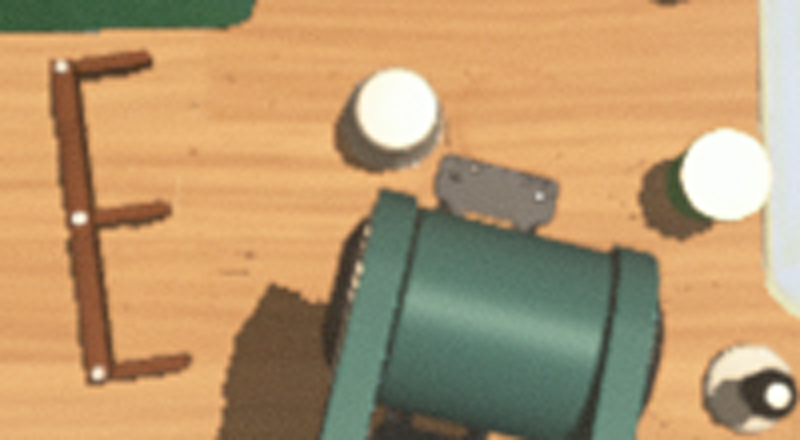

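The arm hides the near tumbler from above, and the far one at (397,109) hasn't moved. The fingers are at the contact distance (about 38–41 mm). I'll push gently along the diagonal.

Call:
carry_out([
  [0.03,0,0,0,0,0,1],
  [0.06,0,0,0,0,0,1],
  [0.09,0,0,0,0,0,1],
  [0.12,0,0,0,0,0,1],
  [0.15,0,0,0,0,0,1],
])

```text
time_s: 3.58
position: [0.4987, -0.0521, 0.0297]
tcp_rot: [3.142, 0.0, 1.32]
contact_force: [0.1, -1.2, 0.4]
grip_width: 0.006
grip_force: 0.7
```

Call:
carry_out([
  [0.03,0,0,0,0,0,1],
  [0.06,0,0,0,0,0,1],
  [0.09,0,0,0,0,0,1],
  [0.115,0,0,0,0,0,1],
  [0.13,0,0,0,0,0,1],
])

```text
time_s: 4.2
position: [0.5084, -0.0145, 0.0296]
tcp_rot: [-3.142, 0.0, 1.32]
contact_force: [0.5, -1.8, 1.5]
grip_width: 0.004
grip_force: 0.8
```

Run:
```python
from h import *
go(.510,-.012,.03,75.6)
c,f=cam("scene"); cv2.imwrite("pics/s2.png",cv2.resize(c["frame"][140:300,200:400],None,fx=3,fy=3,interpolation=cv2.INTER_CUBIC))
```

```text
t 4.2 pos [ 0.5084 -0.0145  0.0296] F [ 0.5 -1.8  1.5] shift [ 0.01   0.003 -0.001] turn [-0.     0.     0.001]
```

View pics/s2.png

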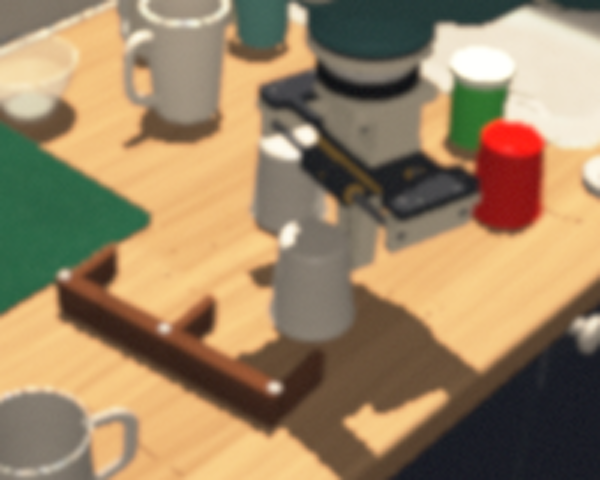

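```bash
cat >> h.py <<'E'
def proj(c,P):
    f=210/np.tan(np.radians(c["vertical_fov"])/2);q=np.linalg.inv(np.array(c["T"]))@np.c_[P,np.ones(len(P))].T
    return np.c_[q[0]/q[2]*f+c["cx"],q[1]/q[2]*f+c["cy"]]
def ring(x,y,z,r=.034):
    a=np.linspace(0,6.283,73);return np.c_[x+r*np.cos(a),y+r*np.sin(a),0*a+z]
E
python3 - <<'E'
from h import *
c,_=cam("scene")
for x,y in ((.5186,.0252),(.5286,.0252),(.5186,.0352)):
    p=(proj(c,ring(x,y,0))-[200,140])*3
    print(p.min(0),p.max(0))
o=np.array([.5575,.1332]);X=np.array([.992,.126]);
p=proj(c,np.array([[.6547,.1538,.034],[.5565,.1411,.034],[.4567,.1287,.034]]));print((p-[200,140])*3)
E
```

```text
[263.49486305 282.65174914] [350.57947982 340.18069195]
[254.34979265 276.98636957] [340.94761656 333.89847566]
[254.54609366 288.34535936] [342.08707144 346.50143308]
[[ 64.98301614 272.31191417]
 [163.48402879 325.07627882]
 [273.49995518 384.639899  ]]
```

Call:
carry_out([
  [-0.08,0,0,0,0,0,1],
  [-0.08,0.03,0,0,0,-0.3,1],
  [-0.07,0.07,0,0,0,-0.6,1],
  [-0.055,0.07,0,0,0,-0.72,1],
  [-0.055,0.07,0,0,0,-0.72,1],
])

```text
time_s: 4.92
position: [0.5245, -0.0362, 0.0295]
tcp_rot: [-3.141, -0.0, 1.696]
contact_force: [0.5, 0.3, -0.5]
grip_width: 0.004
grip_force: 0.0
```

Run:
```python
from h import *
go(.5171,.0545,.03,97.2)
```

```text
t 4.92 pos [ 0.5245 -0.0362  0.0295] F [ 0.5  0.3 -0.5] shift [ 0.303  0.014 -0.002] turn [-0.001 -0.    -0.   ]
```

Call:
carry_out([
  [0.035,0,0,0,0,0,1],
  [0.065,0,0,0,0,0,1],
  [0.095,0,0,0,0,0,1],
  [0.125,0,0,0,0,0,1],
  [0.155,0,0,0,0,0,1],
])

```text
time_s: 5.55
position: [0.5186, 0.0106, 0.0297]
tcp_rot: [3.142, 0.0, 1.697]
contact_force: [0.0, -0.7, -0.4]
grip_width: 0.008
grip_force: 0.3
```

Call:
carry_out([
  [0.03,0,0,0,0,0,1],
  [0.06,0,0,0,0,0,1],
  [0.085,0,0,0,0,0,1],
  [0.105,0,0,0,0,0,1],
  [0.12,0,0,0,0,0,1],
])

```text
time_s: 6.18
position: [0.5141, 0.046, 0.0296]
tcp_rot: [-3.142, 0.0, 1.697]
contact_force: [0.6, -0.7, -0.1]
grip_width: 0.006
grip_force: 0.4
```

Run:
```python
from h import *
go(.5171,.0545,.03,97.2)
c,f=cam("scene"); cv2.imwrite("pics/s3.png",cv2.resize(c["frame"][140:300,200:400],None,fx=3,fy=3,interpolation=cv2.INTER_CUBIC))
```

```text
t 6.17 pos [0.5141 0.046  0.0296] F [ 0.6 -0.7 -0.1] shift [ 0.027  0.014 -0.001] turn [-0.     0.     0.001]
```

View pics/s3.png

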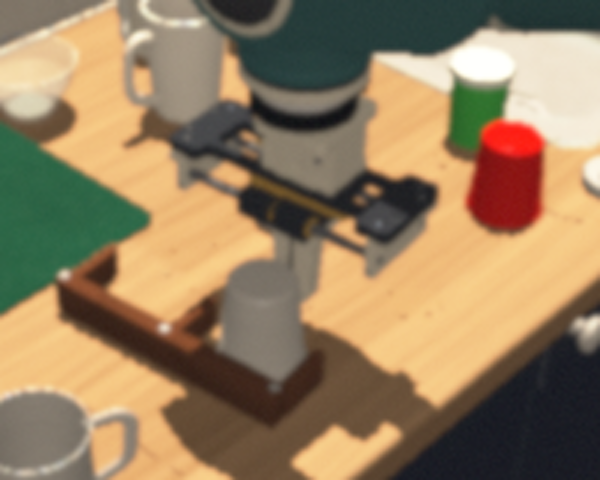

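Tumbler b is inside the near bay at about (262,320), close to the rail. I'll make the last few millimetres in small steps and watch the force.

Call:
carry_out([
  [0.006,0,0,0,0,0,1],
  [0.012,0,0,0,0,0,1],
  [0.018,0,0,0,0,0,1],
  [0.022,0,0,0,0,0,1],
  [0.022,0,0,0,0,0,1],
])

```text
time_s: 6.85
position: [0.5133, 0.0523, 0.0296]
tcp_rot: [3.142, -0.0, 1.697]
contact_force: [0.1, -0.6, -0.3]
grip_width: 0.005
grip_force: 0.1
```

Call:
carry_out([
  [0.004,0,0,0,0,0,1],
  [0.008,0,0,0,0,0,1],
  [0.008,0,0,0,0,0,1],
])

```text
time_s: 7.22
position: [0.513, 0.0547, 0.0297]
tcp_rot: [3.142, -0.0, 1.697]
contact_force: [0.4, 0.3, 0.2]
grip_width: 0.005
grip_force: 0.2
```

Still no resistance, so I'll go in steps of about 1.5 mm.

Call:
carry_out([
  [0.005,0,0,0,0,0,1],
  [0.005,0,0,0,0,0,1],
])

```text
time_s: 7.48
position: [0.5129, 0.056, 0.0297]
tcp_rot: [3.141, 0.0, 1.697]
contact_force: [0.1, -2.2, 0.1]
grip_width: 0.007
grip_force: 1.4
```

Call:
carry_out([
  [0.005,0,0,0,0,0,1],
  [0.005,0,0,0,0,0,1],
])

```text
time_s: 7.72
position: [0.5131, 0.0568, 0.0302]
tcp_rot: [3.141, 0.002, 1.697]
contact_force: [-0.2, -10.2, 4.1]
grip_width: 0.005
grip_force: 5.2
```

Call:
carry_out([
  [0.005,0,0,0,0,0,1],
  [0.005,0,0,0,0,0,1],
])

```text
time_s: 7.98
position: [0.5133, 0.0574, 0.0307]
tcp_rot: [3.14, 0.004, 1.697]
contact_force: [1.5, -17.3, 7.6]
grip_width: 0.005
grip_force: 9.3
```

Tumbler b is home against the rail (a 17 N reaction). I'll back off and go round behind tumbler a.

Call:
carry_out([
  [-0.05,0,0,0,0,0,1],
  [-0.25,0,0,0,0,0,1],
  [-0.45,0,0,0,0,0,1],
  [-0.6,0,0,0,0,0,1],
  [-0.63,0,0,0,0,0,1],
])

```text
time_s: 8.6
position: [0.536, -0.1309, 0.0294]
tcp_rot: [-3.141, -0.001, 1.694]
contact_force: [0.5, 0.0, -0.3]
grip_width: 0.006
grip_force: 0.0
```

Run:
```python
from h import *
go(.622,-.123,.03,90.9)
c,_=cam("top"); print("mug",ray(c,313,125,.112))
```

```text
t 8.6 pos [ 0.536  -0.1309  0.0294] F [ 0.5  0.  -0.3] shift [-0.009  0.288 -0.002] turn [-0.001 -0.001  0.205]
mug [ 0.79481875 -0.11006183  0.112     ]
```

Call:
carry_out([
  [-0.02,0.1,0,0,0,0,1],
  [-0.02,0.2,0,0,0,0.1,1],
  [-0.01,0.285,0,0,0,0.2,1],
  [-0.01,0.285,0,0,0,0.2,1],
])

```text
time_s: 9.15
position: [0.6221, -0.1191, 0.0292]
tcp_rot: [-3.141, -0.001, 1.594]
contact_force: [-0.5, -0.4, 0.3]
grip_width: 0.01
grip_force: 0.0
```

Run:
```python
from h import *
# waypoint for tumbler a: far bay, y_d=-.1, finger 38 mm behind
h=np.radians(90.9);w=np.array([.6071,.1395])-.1*np.array([-.126,.992]);print(w)
t=w-.038*np.array([np.cos(h),np.sin(h)]);go(*t,.03,90.9)
```

```text
[0.6197 0.0403]
t 9.15 pos [ 0.6221 -0.1191  0.0292] F [-0.5 -0.4  0.3] shift [ 0.405  0.003 -0.002] turn [-0.001 -0.001  0.013]
```

Call:
carry_out([
  [0.03,0,0,0,0,0,1],
  [0.06,0,0,0,0,0,1],
  [0.09,0,0,0,0,0,1],
  [0.12,0,0,0,0,0,1],
  [0.15,0,0,0,0,0,1],
])

```text
time_s: 9.78
position: [0.6204, -0.0751, 0.0297]
tcp_rot: [3.141, 0.0, 1.592]
contact_force: [1.0, -0.5, 0.8]
grip_width: 0.006
grip_force: 0.3
```

Call:
carry_out([
  [0.03,0,0,0,0,0,1],
  [0.06,0,0,0,0,0,1],
  [0.09,0,0,0,0,0,1],
  [0.12,0,0,0,0,0,1],
  [0.14,0,0,0,0,0,1],
])

```text
time_s: 10.4
position: [0.6195, -0.0331, 0.0297]
tcp_rot: [3.142, 0.0, 1.592]
contact_force: [-0.2, -1.5, 0.7]
grip_width: 0.004
grip_force: 0.5
```

Call:
carry_out([
  [0.03,0,0,0,0,0,1],
  [0.06,0,0,0,0,0,1],
  [0.085,0,0,0,0,0,1],
  [0.1,0,0,0,0,0,1],
  [0.1,0,0,0,0,0,1],
])

```text
time_s: 11.02
position: [0.6189, -0.0034, 0.0296]
tcp_rot: [-3.142, -0.0, 1.592]
contact_force: [0.3, -0.0, 0.6]
grip_width: 0.005
grip_force: 0.0
```

Run:
```python
from h import *
go(.6203,.0023,.03,90.9)
c,f=cam("scene"); cv2.imwrite("pics/s4.png",cv2.resize(c["frame"][140:300,200:400],None,fx=3,fy=3,interpolation=cv2.INTER_CUBIC))
p=(proj(c,ring(.6197,.0403,0))-[200,140])*3+[1,2];print(p.min(0),p.max(0))
```

```text
t 11.03 pos [ 0.6189 -0.0034  0.0296] F [ 0.3 -0.   0.6] shift [ 0.019  0.005 -0.001] turn [-0.    -0.     0.011]
[162.80322077 237.74159713] [245.96584705 290.27329424]
```

View pics/s4.png

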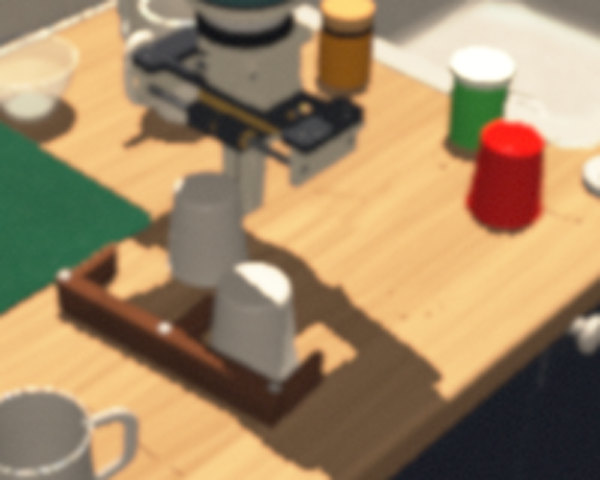

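Tumbler a is lined up with the far bay: its foot spans 165–248 px, against 163–246 predicted. I'll re-aim along the bay axis and push.

Call:
carry_out([
  [-0.05,0,0,0,0,0,1],
  [-0.05,0.025,0,0,0,-0.2,1],
  [-0.03,0.025,0,0,0,-0.2,1],
])

```text
time_s: 11.45
position: [0.6268, -0.0136, 0.0296]
tcp_rot: [-3.142, 0.0, 1.695]
contact_force: [0.8, 0.7, -0.5]
grip_width: 0.007
grip_force: 0.0
```

Call:
carry_out([
  [0.03,0,0,0,0,0,1],
  [0.06,0,0,0,0,0,1],
  [0.09,0,0,0,0,0,1],
  [0.12,0,0,0,0,0,1],
  [0.14,0,0,0,0,0,1],
])

```text
time_s: 12.08
position: [0.6212, 0.0298, 0.0297]
tcp_rot: [3.142, -0.0, 1.697]
contact_force: [0.7, -0.6, 0.0]
grip_width: 0.008
grip_force: 0.3
```

Run:
```python
from h import *
go(.6161,.0686,.03,97.2)
```

```text
t 12.07 pos [0.6212 0.0298 0.0297] F [ 0.7 -0.6  0. ] shift [ 0.13  -0.001 -0.001] turn [ 0.    -0.     0.001]
```

Call:
carry_out([
  [0.025,0,0,0,0,0,1],
  [0.05,0,0,0,0,0,1],
  [0.075,0,0,0,0,0,1],
  [0.095,0,0,0,0,0,1],
  [0.11,0,0,0,0,0,1],
])

```text
time_s: 12.7
position: [0.6171, 0.0622, 0.0296]
tcp_rot: [-3.142, -0.0, 1.697]
contact_force: [0.3, -1.0, -1.1]
grip_width: 0.004
grip_force: 0.3
```

Call:
carry_out([
  [0.007,0,0,0,0,0,1],
  [0.012,0,0,0,0,0,1],
  [0.012,0,0,0,0,0,1],
])

```text
time_s: 13.08
position: [0.6167, 0.0654, 0.0297]
tcp_rot: [3.142, -0.0, 1.697]
contact_force: [0.6, -0.4, 0.2]
grip_width: 0.005
grip_force: 0.0
```

Call:
carry_out([
  [0.005,0,0,0,0,0,1],
  [0.005,0,0,0,0,0,1],
])

```text
time_s: 13.32
position: [0.6165, 0.0669, 0.0297]
tcp_rot: [3.142, -0.0, 1.697]
contact_force: [0.8, -0.9, -0.2]
grip_width: 0.001
grip_force: 0.2
```

Call:
carry_out([
  [0.005,0,0,0,0,0,1],
  [0.005,0,0,0,0,0,1],
])

```text
time_s: 13.58
position: [0.6163, 0.0685, 0.0297]
tcp_rot: [3.142, -0.0, 1.697]
contact_force: [0.3, -1.1, -0.3]
grip_width: 0.003
grip_force: 0.2
```

Call:
carry_out([
  [0.005,0,0,0,0,0,1],
  [0.005,0,0,0,0,0,1],
])

```text
time_s: 13.82
position: [0.6163, 0.0697, 0.0298]
tcp_rot: [3.141, 0.0, 1.697]
contact_force: [0.8, -3.1, 0.2]
grip_width: 0.009
grip_force: 1.8
```

Call:
carry_out([
  [0.004,0,0,0,0,0,1],
  [0.004,0,0,0,0,0,1],
])

```text
time_s: 14.08
position: [0.6165, 0.0703, 0.0302]
tcp_rot: [3.141, 0.002, 1.697]
contact_force: [1.8, -8.6, 3.3]
grip_width: 0.009
grip_force: 4.6
```

Contact with the rail. I'll retreat slowly, then lift clear.

Call:
carry_out([
  [-0.02,0,0,0,0,0,1],
  [-0.1,0,0,0,0,0,1],
  [-0.25,0,0,0,0,0,1],
  [-0.3,0,-0.2,0,0,0,1],
  [-0.3,0,-0.4,0,0,0,1],
])

```text
time_s: 14.7
position: [0.6269, -0.0194, 0.1505]
tcp_rot: [-3.14, -0.001, 1.695]
contact_force: [1.1, 0.5, -0.1]
grip_width: 0.003
grip_force: 0.0
```

Call:
carry_out([
  [-0.1,0,-0.2,0,0,0,1],
  [-0.3,-0.05,-0.3,0,0,0,1],
  [-0.5,-0.1,-0.3,0,0,0,1],
  [-0.7,-0.15,-0.3,0,0,0,1],
  [-0.7,-0.15,-0.3,0,0,0,1],
])

```text
time_s: 15.32
position: [0.6082, -0.2355, 0.2391]
tcp_rot: [-3.141, -0.0, 1.693]
contact_force: [0.5, 0.6, -0.3]
grip_width: 0.008
grip_force: 0.0
```

Run:
```python
from h import *
c,f=cam("top"); a=c["frame"][170:280,130:330]
s,f=cam("scene"); b=s["frame"][130:330,150:450]
cv2.imwrite("pics/e.png",np.vstack([cv2.resize(a,(545,300),interpolation=cv2.INTER_CUBIC),cv2.resize(b,(545,300),interpolation=cv2.INTER_CUBIC)[:,:545]]))
for x,y in ((.5122-.004,.0932),(.6114,.1058)):
    p=(proj(c,ring(x,y,.074,.029))-[130,170])*2.725;print(p.min(0),p.max(0))
print(env.observe()["position"])
```

```text
[244.21074047 165.51675592] [307.87928866 229.48137337]
[231.44738788  53.39943866] [294.52411005 116.18830672]
[ 0.60881658 -0.23286865  0.2392472 ]
```

View pics/e.png

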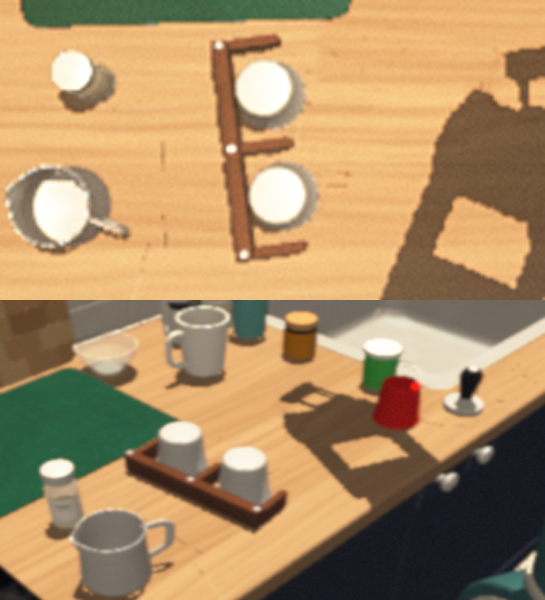

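Both tumblers stand in their bays (tops at (265,88) and (277,195)), and nothing else has moved. I'll check numerically that they are seated, then hand in.

Run:
```python
from h import *
c,_=cam("top"); g=c["frame"].min(2)
n,l,st,ce=cv2.connectedComponentsWithStats((g>170).astype(np.uint8))
y=np.array([-.126,.992]);x=np.array([.992,.126]);o=np.array([.5575,.1332])
for i in range(1,n):
    if 205<ce[i][0]<250 and 180<ce[i][1]<270:
        z=.074 if st[i][4]>50 else .034
        d=ray(c,*ce[i],z)[:2]-o; print(st[i][4],np.round(ce[i],1),"dock",np.round([d@x,d@y],4))
```

```text
5 [210. 186.] dock [0.0993 0.0078]
313 [226.4 201.6] dock [ 0.0487 -0.0335]
9 [214.3 224.1] dock [-0.0006  0.0082]
322 [231.4 241. ] dock [-0.0505 -0.0341]
7 [219. 263.] dock [-0.1009  0.0079]
```

Both are seated 34 mm from the rail and centred to within 2 mm.

```bash
python3 -c "
from cell import env
print(env.sign_off())"
```

```text
the job is handed in; nothing more can be done
None
```

Both tumblers are pushed home against the back rail, one in each bay, with nothing else seen to have moved and the hand clear; the job was handed in at about 15 s of the 69 s allowed.

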